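# Find the tired hold-down spring and flag it

### The job

One of the three spring hold-downs on the stone bench has gone soft. Working from the robot's left to its right, press the free tip of each leaf right down to its stop and hold it there for a moment, to feel which one is weak; then flag the weak one by toppling the stone block in front of it so that it lies on that unit's base plate. Leave the other two blocks standing where they are, all three leaves free, and the other things on the bench alone.

Things in the scene. Friction and masses are not known exactly. Their poses are not given: they have to be found in the camera images.
- unit_a: one of 3 identical-looking spring hold-downs fixed side by side. Steel base plate 300 (x) x 80 x 10 mm; origin: centre of its underside, z up, -x end towards the robot. Clamp block 45 x 60 x 66 mm high at the +x end holds a level leaf spring reaching to -x. The plate's near edge (x = -150 mm) is a 10 mm step, the stop for its stone block; the plate is bare from x = -150 to -20 mm
- pad_a (a point): centre of the top of the round steel pad (30 mm across, 8 mm thick) on the free tip of unit_a's leaf (34 mm wide, 4 mm thick, 120 mm long). Leaf free: at x = 5, y = 0, z = 62 mm in the unit's frame; on its stop (a post under the tip): 18 mm lower. It lies 100 mm from the leaf's bend line at the clamp and moves with the leaf
- leaf_a (a joint): bending of unit_a's leaf, rad: 0 free, 0.18 with the tip on its stop; springs back when released. Pressed on the pad, a sound leaf gives from about 3 N and just reaches the stop at 13 N, a weak one gives from 1.2 N and reaches it at 5.5 N, evenly in between; past the stop force rises steeply in all. Exactly one of the three is weak; it looks like the others
- block_a_mid (a point): centre of the loose stone block of unit_a: 40 (x) x 50 (y) x 100 mm tall (z), 0.4 to 0.7 kg. It starts upright on the bench, 3 to 16 mm short of the near edge of its unit's plate, its x roughly along the unit's. Pushed high on its robot-side face towards the unit (up to 100 mm), its base meets the plate's edge and it topples onto the bare part of the plate
- unit_b: one of 3 identical-looking spring hold-downs fixed side by side. Steel base plate 300 (x) x 80 x 10 mm; origin: centre of its underside, z up, -x end towards the robot. Clamp block 45 x 60 x 66 mm high at the +x end holds a level leaf spring reaching to -x. The plate's near edge (x = -150 mm) is a 10 mm step, the stop for its stone block; the plate is bare from x = -150 to -20 mm
- pad_b (a point): centre of the top of the round steel pad (30 mm across, 8 mm thick) on the free tip of unit_b's leaf (34 mm wide, 4 mm thick, 120 mm long). Leaf free: at x = 5, y = 0, z = 62 mm in the unit's frame; on its stop (a post under the tip): 18 mm lower. It lies 100 mm from the leaf's bend line at the clamp and moves with the leaf
- leaf_b (a joint): bending of unit_b's leaf, rad: 0 free, 0.18 with the tip on its stop; springs back when released. Pressed on the pad, a sound leaf gives from about 3 N and just reaches the stop at 13 N, a weak one gives from 1.2 N and reaches it at 5.5 N, evenly in between; past the stop force rises steeply in all. Exactly one of the three is weak; it looks like the others
- block_b_mid (a point): centre of the loose stone block of unit_b: 40 (x) x 50 (y) x 100 mm tall (z), 0.4 to 0.7 kg. It starts upright on the bench, 3 to 16 mm short of the near edge of its unit's plate, its x roughly along the unit's. Pushed high on its robot-side face towards the unit (up to 100 mm), its base meets the plate's edge and it topples onto the bare part of the plate
- unit_c: one of 3 identical-looking spring hold-downs fixed side by side. Steel base plate 300 (x) x 80 x 10 mm; origin: centre of its underside, z up, -x end towards the robot. Clamp block 45 x 60 x 66 mm high at the +x end holds a level leaf spring reaching to -x. The plate's near edge (x = -150 mm) is a 10 mm step, the stop for its stone block; the plate is bare from x = -150 to -20 mm
- pad_c (a point): centre of the top of the round steel pad (30 mm across, 8 mm thick) on the free tip of unit_c's leaf (34 mm wide, 4 mm thick, 120 mm long). Leaf free: at x = 5, y = 0, z = 62 mm in the unit's frame; on its stop (a post under the tip): 18 mm lower. It lies 100 mm from the leaf's bend line at the clamp and moves with the leaf
- leaf_c (a joint): bending of unit_c's leaf, rad: 0 free, 0.18 with the tip on its stop; springs back when released. Pressed on the pad, a sound leaf gives from about 3 N and just reaches the stop at 13 N, a weak one gives from 1.2 N and reaches it at 5.5 N, evenly in between; past the stop force rises steeply in all. Exactly one of the three is weak; it looks like the others
- block_c_mid (a point): centre of the loose stone block of unit_c: 40 (x) x 50 (y) x 100 mm tall (z), 0.4 to 0.7 kg. It starts upright on the bench, 3 to 16 mm short of the near edge of its unit's plate, its x roughly along the unit's. Pushed high on its robot-side face towards the unit (up to 100 mm), its base meets the plate's edge and it topples onto the bare part of the plate
- tin: bystander: round adhesive tin 100 mm across, 139 mm high with its red cap, origin at the centre of its underside
- wrench: bystander: wrench about 200 mm long lying on the bench
- rubbing_brick: bystander: grey abrasive brick 150 x 60 x 40 mm lying on the bench, origin at the centre of its underside

How it is judged (in metres and radians):
On the way, in this order (a step that is already met when the one before it is completed fails the run):
1. the leaf of the leftmost unit (largest y) is pressed to its stop (((value of joint leaf_a above 0.155 rad and world y of pad_a between 0.1 and 1 m) or (value of joint leaf_b above 0.155 rad and world y of pad_b between 0.1 and 1 m) or (value of joint leaf_c above 0.155 rad and world y of pad_c between 0.1 and 1 m))), for 0.1 s.
2. the leaf of the middle unit is pressed to its stop (((value of joint leaf_a above 0.155 rad and world y of pad_a between -0.1 and 0.1 m) or (value of joint leaf_b above 0.155 rad and world y of pad_b between -0.1 and 0.1 m) or (value of joint leaf_c above 0.155 rad and world y of pad_c between -0.1 and 0.1 m))), for 0.1 s.
3. the leaf of the rightmost unit is pressed to its stop (((value of joint leaf_a above 0.155 rad and world y of pad_a between -1 and -0.1 m) or (value of joint leaf_b above 0.155 rad and world y of pad_b between -1 and -0.1 m) or (value of joint leaf_c above 0.155 rad and world y of pad_c between -1 and -0.1 m))), for 0.1 s.
4. the block in front of the weak leaf lies on its unit's base plate (weak_unit marks the weak unit for the judge only; it must be found by feel) (((horizontal distance between unit_a and weak_unit below 0.03 m and angle between block_a_mid's own z axis and vertical above 1.45 rad and z of block_a_mid in the frame of unit_a between 0.022 and 0.045 m and x of block_a_mid in the frame of unit_a between -0.15 and -0.04 m and y of block_a_mid in the frame of unit_a between -0.04 and 0.04 m) or (horizontal distance between unit_b and weak_unit below 0.03 m and angle between block_b_mid's own z axis and vertical above 1.45 rad and z of block_b_mid in the frame of unit_b between 0.022 and 0.045 m and x of block_b_mid in the frame of unit_b between -0.15 and -0.04 m and y of block_b_mid in the frame of unit_b between -0.04 and 0.04 m) or (horizontal distance between unit_c and weak_unit below 0.03 m and angle between block_c_mid's own z axis and vertical above 1.45 rad and z of block_c_mid in the frame of unit_c between 0.022 and 0.045 m and x of block_c_mid in the frame of unit_c between -0.15 and -0.04 m and y of block_c_mid in the frame of unit_c between -0.04 and 0.04 m))), for 0.2 s.
At the end, for the whole second after the job is handed in: the block of the weak leaf's unit lies at rest on its side (within 7 degrees of level) on that unit's base plate, its centre over the bare near part of the plate; the other two blocks stand upright within 20 mm of where they were; all three leaves are free (under 0.02 rad) (((horizontal distance between unit_a and weak_unit below 0.03 m and angle between block_a_mid's own z axis and vertical above 1.45 rad and z of block_a_mid in the frame of unit_a between 0.022 and 0.045 m and x of block_a_mid in the frame of unit_a between -0.15 and -0.04 m and y of block_a_mid in the frame of unit_a between -0.04 and 0.04 m) or (horizontal distance between unit_b and weak_unit below 0.03 m and angle between block_b_mid's own z axis and vertical above 1.45 rad and z of block_b_mid in the frame of unit_b between 0.022 and 0.045 m and x of block_b_mid in the frame of unit_b between -0.15 and -0.04 m and y of block_b_mid in the frame of unit_b between -0.04 and 0.04 m) or (horizontal distance between unit_c and weak_unit below 0.03 m and angle between block_c_mid's own z axis and vertical above 1.45 rad and z of block_c_mid in the frame of unit_c between 0.022 and 0.045 m and x of block_c_mid in the frame of unit_c between -0.15 and -0.04 m and y of block_c_mid in the frame of unit_c between -0.04 and 0.04 m)) and (horizontal distance between unit_a and weak_unit below 0.03 m or (angle between block_a_mid's own z axis and vertical below 0.05 rad and distance of block_a_mid from where it was at the start of the episode below 0.02 m)) and (horizontal distance between unit_b and weak_unit below 0.03 m or (angle between block_b_mid's own z axis and vertical below 0.05 rad and distance of block_b_mid from where it was at the start of the episode below 0.02 m)) and (horizontal distance between unit_c and weak_unit below 0.03 m or (angle between block_c_mid's own z axis and vertical below 0.05 rad and distance of block_c_mid from where it was at the start of the episode below 0.02 m)) and value of joint each of leaf_a, leaf_b, leaf_c below 0.02 rad and linear speed of each of block_a, block_b, block_c below 0.02 m/s); the robot touches nothing.
It fails at once if a sound leaf's block is tipped or shoved (over 0.3 rad or 30 mm) ((not (horizontal distance between unit_a and weak_unit below 0.03 m) and (angle between block_a_mid's own z axis and vertical above 0.3 rad or distance of block_a_mid from where it was at the start of the episode above 0.03 m)) or (not (horizontal distance between unit_b and weak_unit below 0.03 m) and (angle between block_b_mid's own z axis and vertical above 0.3 rad or distance of block_b_mid from where it was at the start of the episode above 0.03 m)) or (not (horizontal distance between unit_c and weak_unit below 0.03 m) and (angle between block_c_mid's own z axis and vertical above 0.3 rad or distance of block_c_mid from where it was at the start of the episode above 0.03 m))).
It fails at once if a bystander is moved by more than 30 mm (distance of any of tin, wrench, rubbing_brick from where it was at the start of the episode above 0.03 m).
It also fails if it takes over 59 s, if anything falls off the work surface, if the arm or the gripper's body presses on something with over 40 N, if the wrist force passes 120 N, or if a joint passes its speed limit or range.

### The arm

A 6-joint arm with a two-finger parallel gripper is mounted at the origin on the work surface. World frame = base frame: x ahead of the robot, y to its left, z up, the work surface at z = 0. Lengths are in m, angles in degrees, forces in N, time in s.
With the tool pointing down it reaches from about 0.325 to 0.9 m from the base axis. Payload 6.1 kg.
Tool frame: the origin (TCP) lies at the very end of the fingers, on their centre line; the grasp point (between the pads) lies grip_point_offset behind it (grip_point_offset is the distance from the TCP to the grasp point, in m); z points along the fingers, y is the line along which they close (so a half turn about z gives the same grasp; the last joint's range is limited). The gripper opens to 87 mm and grips with 3 to 60 N. Pads are 19 mm wide; open, the fingers measure 117 mm over their backs; the gripper's body (75 mm by 190 mm) begins 51 mm behind the grasp point.
Start: joints at [65.655, 12.628, 87.462, -0, 79.91, -7.225], TCP at [0.184, 0.597, 0.223] pointing down, gripper open.
Joint ranges: [-170.65, 170.65], [-52.31, 119.04], [5.05, 147.46], [-71.25, 251.25], [11.57, 151.72], [-153.62, 153.62]. Speed limits (degrees/s): [147.25, 147.25, 172.46, 180, 180, 180].

### API

Orientations are given as [roll, pitch, yaw] about the fixed x, y, z axes, in that order (R = Rz(yaw) Ry(pitch) Rx(roll)).
In Python, from rig import get_obs, snapshot, get_calibration, job_done, grip_point_offset gives the robot as it stands.
- The arm moves only by the tool servo_tool, never from a script. Its argument "increments" is a list of rows, each a list of 5 numbers: the shift along the tool's x, y, z in units of 10 cm (1.0 is 10 cm), then the turn about the tool's z in units of 45 degrees (1.0 is 45 degrees), then the closure in counts, from 0 (fully open) to 255 (shut). In form: [[tx, ty, tz, yaw, grip], ...]. A call has exactly 5 rows; each row is the pose to reach, as a shift and turn from the pose commanded when the call began, along the tool's axes at that moment; what a row does not reach only later rows make up. A row lasts 1/12 s, in which the tool goes at most 41.7 mm and 7.16 degrees, less where a joint would pass 70% of its speed; a pose out of reach is approached as far as the arm can. A call with a number of a shift or a turn outside -1 to 1 is refused whole. A call with a gripper value outside its range is refused whole. The fingers move at their own pace and stop on an object; the grip force is fixed at half the most. Time passes only in rows, so rows that repeat a pose let the fingers close, or fill a call up. It gives the time, the measured TCP pose, the force, the opening and the grip force at its end, in the units of the state.
- get_obs(): the state, without advancing time (a new reading comes with each control period).
- snapshot(name): name is "side" or "top"; returns the picture (384x512x3 uint8, red, green, blue); there is no depth.
- get_calibration(name): a dict with "mtx" (3x3 intrinsics, pixels), "dist_coeffs" ([k1, k2, p1, p2, k3] as OpenCV has them; the pictures are not rectified), "pose" (4x4, takes a point from camera to world coordinates). Camera axes: x right, y down, z forward; pixel columns grow to the right and rows downward; lengths in m; the calibration is good to about 2 mm. A picture is of the moment at which its call begins. get_calibration takes no time and is no camera call.
- job_done(): hands the job in; it is judged then, once.
The state is a dict: "time": time; "qpos": joint angles; "qvel": joint speeds; "tau": joint torques, N m; "eef_pos": TCP position; "tcp_rot": TCP orientation; "ft_force": force on the tool from outside, world axes, zero at the start; "ft_torque": the same for the moment, N m; "opening": finger opening in m; "grasp_force": force on a finger pad.
Only numpy, scipy, OpenCV 4.12 (cv2) and the standard library are available. Lean on these libraries where they do the work, as an engineer would, in place of code of your own. Each camera call takes 0.05 s, during which the arm holds its last target. There are 200 camera calls.

## Working session

There is one attempt and no reset: what is moved stays moved. The work goes in short steps, Python scripts to look and compute and a tool call to move; the robot and the scene stay as the last step left them, time stands still between calls to the robot, and variables do not carry over. Pictures are saved under pics/ and viewed, at most 10 in all, crops included, and the job is handed in when it is done.

Besides the shell and the picture viewer there is one more tool, called after "Request:" as name(argument=value, ...) on one line, values as JSON. servo_tool: Moves the arm, as the interface text tells. Shifts and turns lie within -1 to 1; 1 stands for 10 cm of shift or 45 degrees of turn. Its arguments: {"type":"object","properties":{"increments":{"type":"array","items":{"type":"array","items":{"type":"number"}}}},"required":["increments"]}

```bash
mkdir -p pics
python3 - <<'E'
from rig import *
import cv2
o=get_obs();print({k:o[k] for k in("time","eef_pos","tcp_rot","ft_force","opening")},grip_point_offset)
for n in("top","side"):
    c=get_calibration(n);print(n,c)
    cv2.imwrite(f"pics/{n}0.png",snapshot(n)[:,:,::-1])
E
```

```text
{'time': 0.0, 'eef_pos': array([0.18373122, 0.59675109, 0.22144564]), 'tcp_rot': array([-1.79891761e+02, -1.28333813e-02,  1.62880896e+02]), 'ft_force': array([-0.07135593, -0.02740537, -0.24966491]), 'opening': 0.08706624867850492} 0.0187
top {'mtx': array([[431.64242166,   0.        , 255.34811975],
       [  0.        , 431.64242166, 193.17850937],
       [  0.        ,   0.        ,   1.        ]]), 'dist_coeffs': array([-0.12364491,  0.        ,  0.        ,  0.        ,  0.        ]), 'pose': array([[-2.53565144e-02, -9.97720157e-01,  6.25422704e-02,
         5.27131352e-01],
       [-9.99678243e-01,  2.52645227e-02, -2.26138520e-03,
         6.49064537e-03],
       [ 6.76128982e-04, -6.25794879e-02, -9.98039754e-01,
         1.23731358e+00],
       [ 0.00000000e+00,  0.00000000e+00,  0.00000000e+00,
         1.00000000e+00]])}
side {'mtx': array([[463.29470537,   0.        , 262.30569545],
       [  0.        , 463.29470537, 191.21158057],
       [  0.        ,   0.        ,   1.        ]]), 'dist_coeffs': array([-0.14734353,  0.        ,  0.        ,  0.        ,  0.        ]), 'pose': array([[-0.98786322, -0.07565126,  0.1356582 ,  0.36211619],
       [-0.15420314,  0.58249743, -0.79807151,  1.28202642],
       [-0.01864544, -0.80930441, -0.58709345,  1.03162282],
       [ 0.        ,  0.        ,  0.        ,  1.        ]])}
```

View pics/top0.png

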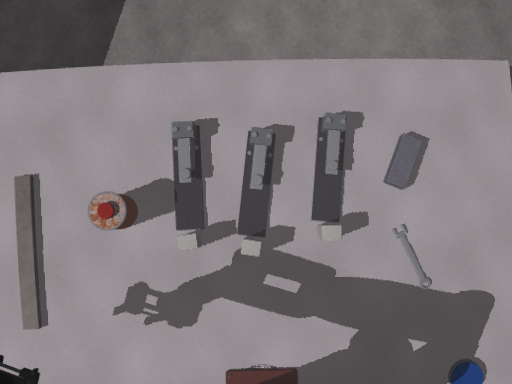

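View pics/side0.png

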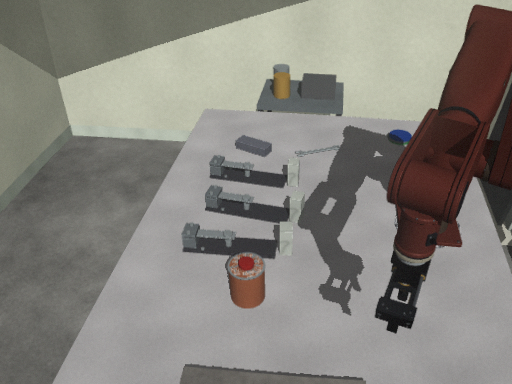

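The top view shows the units at columns about 188, 257 and 330, with plates from row 120 to 230. The pale blocks are at (187,241), (251,247) and (331,232), the tin at (107,211), and the brick and wrench on the right. The side view agrees. The arm is at the left, clear of the units.

```bash
cat > h.py <<'E'
from rig import *
import cv2, numpy as np
def ray(n,uv,z):
    c=get_calibration(n);P=c["pose"]
    p=cv2.undistortPoints(np.array(uv,float).reshape(-1,1,2),c["mtx"],c["dist_coeffs"])[:,0]
    d=np.c_[p,np.ones(len(p))]@P[:3,:3].T
    return P[:3,3]+d*((z-P[2,3])/d[:,2])[:,None]
def proj(n,X):
    c=get_calibration(n);T=np.linalg.inv(c["pose"])
    return cv2.projectPoints(np.array(X,float).reshape(-1,1,3),cv2.Rodrigues(T[:3,:3])[0],T[:3,3],c["mtx"],c["dist_coeffs"])[0][:,0]
E
python3 - <<'E'
from h import *
im=cv2.imread("pics/top0.png");g=cv2.cvtColor(im,cv2.COLOR_BGR2GRAY)
crop=cv2.resize(im[100:260,160:360],None,fx=4,fy=3.75*4/3.75,interpolation=cv2.INTER_CUBIC)[:600]
crop=cv2.resize(im[105:255,160:360],None,fx=4,fy=4,interpolation=cv2.INTER_CUBIC)
cv2.imwrite("pics/crop0.png",crop)
for nm,m,z in(("plate",(g<62),.01),("block",(g>150),.1)):
    m=m.astype(np.uint8)*255; m[:,:165]=0;m[:,360:]=0;m[:110]=0;m[260:]=0
    for c in cv2.findContours(m,cv2.RETR_EXTERNAL,cv2.CHAIN_APPROX_NONE)[0]:
        if cv2.contourArea(c)<80: continue
        w=ray("top",c[:,0],z)[:,:2].astype(np.float32)
        r=cv2.minAreaRect(w);print(nm,cv2.boundingRect(c),np.round(r[0],4),np.round(r[1],4),round(r[2],1));print(np.round(cv2.boxPoints(r),3).tolist())
E
```

```text
plate (263, 133, 13, 52) [ 0.7029 -0.0374] [0.0217 0.1495] 82.3
[[0.6269999742507935, -0.03799999877810478], [0.7760000228881836, -0.057999998331069946], [0.777999997138977, -0.03700000047683716], [0.6299999952316284, -0.017000000923871994]]
plate (338, 131, 7, 40) [ 0.7213 -0.2477] [0.0128 0.1152] 82.9
[[0.6629999876022339, -0.24699999392032623], [0.777999997138977, -0.26100000739097595], [0.7789999842643738, -0.24899999797344208], [0.6650000214576721, -0.23399999737739563]]
plate (191, 125, 11, 59) [0.7217 0.1715] [0.0288 0.1688] 89.3
[[0.6370000243186951, 0.15800000727176666], [0.8059999942779541, 0.15600000321865082], [0.8059999942779541, 0.1850000023841858], [0.6370000243186951, 0.18700000643730164]]
block (241, 240, 19, 15) [0.4566 0.0217] [0.0457 0.0349] 79.1
[[0.4350000023841858, 0.0020000000949949026], [0.4690000116825104, -0.004000000189989805], [0.4779999852180481, 0.04100000113248825], [0.4440000057220459, 0.04699999839067459]]
block (177, 234, 19, 16) [0.4745 0.1889] [0.0387 0.0486] 3.1
[[0.45399999618530273, 0.21199999749660492], [0.4560000002384186, 0.164000004529953], [0.4950000047683716, 0.16599999368190765], [0.492000013589859, 0.21400000154972076]]
block (322, 226, 16, 15) [ 0.4883 -0.189 ] [0.0399 0.0369] 88.3
[[0.4690000116825104, -0.20800000429153442], [0.5059999823570251, -0.20900000631809235], [0.5070000290870667, -0.17000000178813934], [0.4699999988079071, -0.1679999977350235]]
block (270, 202, 16, 24) [ 0.5432 -0.0518] [0.0592 0.0397] 1.1
[[0.5130000114440918, -0.03200000151991844], [0.5139999985694885, -0.07199999690055847], [0.5730000138282776, -0.07100000232458115], [0.5720000267028809, -0.03099999949336052]]
```

View pics/crop0.png

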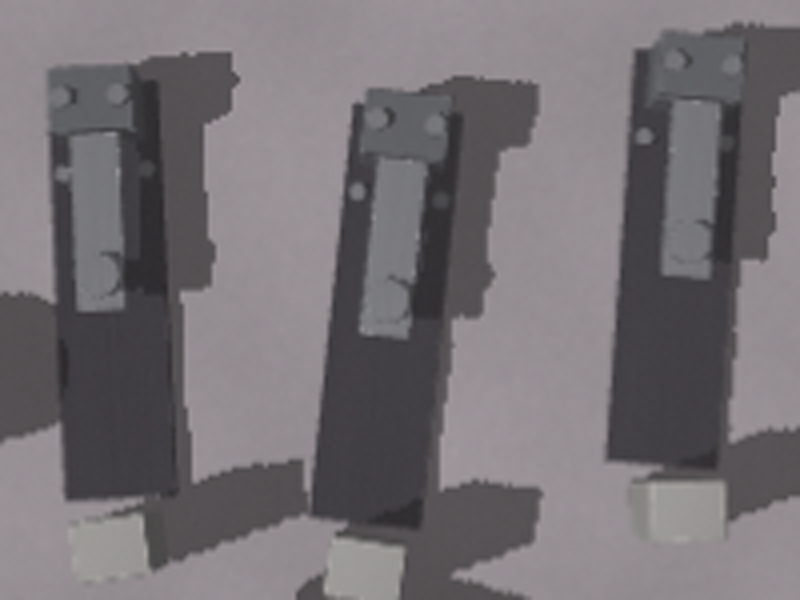

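The crop gives crop-pixel readings (4x, offset 160,105). Pads are at about (100,273), (390,300) and (690,240), and the near plate corners and block tops are clear.

Run:
```python
from h import *
f=lambda p,z:ray("top",np.array(p,float)/4+[160-.375,105-.375],z)[:,:2]
D={"L":([100,273],[[66,498],[178,493]],[[57,200],[66,498]],[[68,527],[145,514],[150,570],[78,580]]),
"M":([390,300],[[312,514],[420,527]],[[353,105],[312,514]],[[333,541],[405,545],[402,602],[325,597]]),
"R":([690,240],[[607,460],[717,466]],[[637,50],[607,460]],[[650,482],[726,480],[726,540],[652,543]])}
for k,(p,n,e,b) in D.items():
    pad=f([p],.062)[0];N=f(n,.01);E=f(e,.01);B=f(b,.1)
    d=E[0]-E[1];a=np.degrees(np.arctan2(d[1],d[0]));mid=N.mean(0)
    u=np.array([np.cos(np.radians(a)),np.sin(np.radians(a))])
    print(k,"pad",pad.round(4),"yaw",a.round(2),"near mid",mid.round(4),"w",np.linalg.norm(N[1]-N[0]).round(4),"pad from near",(mid+.155*u).round(4),
     "len pad",((pad-mid)@u).round(4),"lat",((pad-mid)@[-u[1],u[0]]).round(4),"block",B.mean(0).round(4),np.linalg.norm(B-np.roll(B,1,0),axis=1).round(3), "blk yaw",np.degrees(np.arctan2(*(B[0]+B[1]-B[2]-B[3])[::-1])).round(1),"blk in unit",((B.mean(0)-mid)@u).round(4),((B.mean(0)-mid)@[-u[1],u[0]]).round(4))
```

```text
L pad [0.6615 0.1966] yaw 0.97 near mid [0.5081 0.1918] w 0.0802 pad from near [0.6631 0.1944] len pad 0.1535 lat 0.0022 block [0.4753 0.1866] [0.035 0.052 0.037 0.048] blk yaw 6.8 blk in unit -0.0329 -0.0046
M pad [ 0.6378 -0.002 ] yaw -7.04 near mid [0.4863 0.0187] w 0.0771 pad from near [ 6.401e-01 -3.000e-04] len pad 0.1529 lat -0.0019 block [0.456  0.0184] [0.037 0.047 0.037 0.051] blk yaw -7.0 blk in unit -0.03 -0.0039
R pad [ 0.6742 -0.2094] yaw -6.24 near mid [ 0.5214 -0.1931] w 0.079 pad from near [ 0.6755 -0.21  ] len pad 0.1536 lat 0.0004 block [ 0.4896 -0.195 ] [0.04  0.051 0.04  0.049] blk yaw -0.9 blk in unit -0.0314 -0.0054
```

Request:
servo_tool(increments=[[-0.2, -0.1, 0, -0.08, 255], [-0.4, -0.2, 0, -0.16, 255], [-0.6, -0.3, 0, -0.24, 255], [-0.8, -0.35, 0, -0.32, 255], [-0.95, -0.4, 0, -0.38, 255]])

```text
time: 0.52
eef_pos: [0.264, 0.5299, 0.222]
tcp_rot: [-179.9, -0.0, -179.9]
ft_force: [0.0, 0.8, -0.0]
opening: 0.0615
grasp_force: 0.0
```

Request:
servo_tool(increments=[[-0.2, -0.17, 0, 0, 255], [-0.4, -0.34, 0, 0, 255], [-0.6, -0.5, 0, 0, 255], [-0.8, -0.67, 0, 0, 255], [-1, -0.84, 0, 0, 255]])

```text
time: 0.93
eef_pos: [0.3635, 0.446, 0.222]
tcp_rot: [-180.0, -0.0, 180.0]
ft_force: [-0.5, 0.9, -0.1]
opening: 0.0283
grasp_force: 0.0
```

Request:
servo_tool(increments=[[-0.2, -0.17, 0, 0, 255], [-0.4, -0.34, 0, 0, 255], [-0.6, -0.5, 0, 0, 255], [-0.8, -0.67, 0, 0, 255], [-1, -0.84, 0, 0, 255]])

```text
time: 1.35
eef_pos: [0.4635, 0.3619, 0.222]
tcp_rot: [-180.0, -0.0, 180.0]
ft_force: [0.5, 0.2, 0.2]
opening: 0.0016
grasp_force: 0.0
```

Request:
servo_tool(increments=[[-0.2, -0.17, 0, 0, 255], [-0.4, -0.34, 0, 0, 255], [-0.6, -0.5, 0, 0, 255], [-0.8, -0.67, 0, 0, 255], [-1, -0.84, 0, 0, 255]])

```text
time: 1.77
eef_pos: [0.5635, 0.278, 0.2219]
tcp_rot: [-180.0, -0.1, 180.0]
ft_force: [0.1, 0.8, 0.5]
opening: 0.0002
grasp_force: 0.0
```

Request:
servo_tool(increments=[[-0.25, -0.2, 0, 0, 255], [-0.5, -0.4, 0, 0, 255], [-0.75, -0.6, 0, 0, 255], [-0.98, -0.83, 0, 0, 255], [-0.98, -0.83, 0, 0, 255]])

```text
time: 2.18
eef_pos: [0.6641, 0.1908, 0.2214]
tcp_rot: [-179.9, 0.0, 179.7]
ft_force: [-0.9, -0.0, -0.5]
opening: 0.0003
grasp_force: 0.0
```

Request:
servo_tool(increments=[[0, 0, 0.2, 0, 255], [0, 0, 0.4, 0, 255], [0, 0, 0.6, 0, 255], [0, 0, 0.8, 0, 255], [0, 0, 1, 0, 255]])

```text
time: 2.6
eef_pos: [0.6602, 0.1961, 0.121]
tcp_rot: [-180.0, -0.1, 180.0]
ft_force: [0.1, 0.2, 0.0]
opening: 0.0004
grasp_force: 0.0
```

Request:
servo_tool(increments=[[0, 0, 0.2, 0, 255], [0, 0, 0.4, 0, 255], [0, 0, 0.5, 0, 255], [0, 0, 0.52, 0, 255], [0, 0, 0.52, 0, 255]])

```text
time: 3.02
eef_pos: [0.6601, 0.196, 0.0696]
tcp_rot: [-180.0, -0.1, 180.0]
ft_force: [-0.1, -0.3, 0.2]
opening: 0.0004
grasp_force: 0.0
```

Run:
```python
from h import *
o=get_obs();print(o["eef_pos"],o["ft_force"])
a=snapshot("side")[200:260,150:300];b=snapshot("top")[100:240,150:290]
im=np.full((600,800,3),0,np.uint8)
im[:240,:600]=cv2.resize(a,None,fx=4,fy=4); im[240:590,:350]=cv2.resize(b,None,fx=2.5,fy=2.5)
cv2.imwrite("pics/padL.png",im[:,:,::-1])
```

```text
[0.66008869 0.1960478  0.06964586] [-0.06169034 -0.3050796   0.17656786]
```

View pics/padL.png

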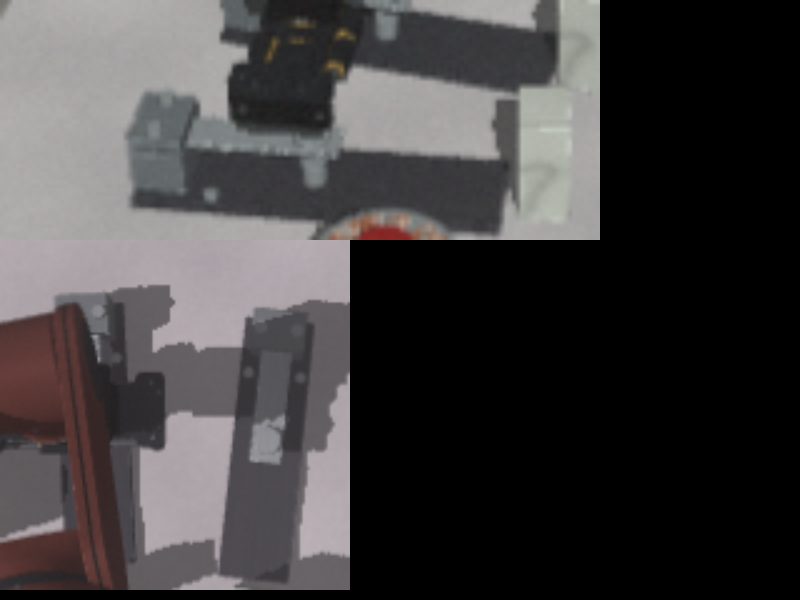

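The side view shows the gripper body over the left leaf's tip, hiding the fingertips. The pad location fits, so I'm pressing now.

Request:
servo_tool(increments=[[0, 0, 0.05, 0, 255], [0, 0, 0.1, 0, 255], [0, 0, 0.15, 0, 255], [0, 0, 0.17, 0, 255], [0, 0, 0.17, 0, 255]])

```text
time: 3.53
eef_pos: [0.6619, 0.1962, 0.0546]
tcp_rot: [180.0, 0.1, 180.0]
ft_force: [-1.1, -0.5, 7.4]
opening: 0.0005
grasp_force: 3.8
```

Request:
servo_tool(increments=[[0, 0, 0.02, 0, 255], [0, 0, 0.04, 0, 255], [0, 0, 0.06, 0, 255], [0, 0, 0.06, 0, 255], [0, 0, 0.06, 0, 255]])

```text
time: 3.95
eef_pos: [0.662, 0.1963, 0.0497]
tcp_rot: [180.0, 0.1, 180.0]
ft_force: [-3.5, -0.4, 11.2]
opening: 0.0005
grasp_force: 5.6
```

Request:
servo_tool(increments=[[0, 0, 0.02, 0, 255], [0, 0, 0.03, 0, 255], [0, 0, 0.04, 0, 255], [0, 0, 0.04, 0, 255], [0, 0, 0.04, 0, 255]])

```text
time: 4.37
eef_pos: [0.6622, 0.1963, 0.0463]
tcp_rot: [180.0, 0.2, 180.0]
ft_force: [-4.8, -0.0, 13.5]
opening: 0.0003
grasp_force: 6.8
```

Request:
servo_tool(increments=[[0, 0, 0.02, 0, 255], [0, 0, 0.03, 0, 255], [0, 0, 0.04, 0, 255], [0, 0, 0.04, 0, 255], [0, 0, 0.04, 0, 255]])

```text
time: 4.78
eef_pos: [0.6624, 0.1963, 0.0448]
tcp_rot: [180.0, 0.2, 180.0]
ft_force: [-10.2, -2.0, 26.1]
opening: 0.0002
grasp_force: 13.6
```

Left leaf: 7.4 N partway, about 13.5 N at the stop, so it is sound. Moving to the middle.

Request:
servo_tool(increments=[[0, 0, -0.2, 0, 255], [0, 0, -0.4, 0, 255], [0, 0, -0.6, 0, 255], [0, 0, -0.8, 0, 255], [0, 0, -0.9, 0, 255]])

```text
time: 5.2
eef_pos: [0.6621, 0.1962, 0.1324]
tcp_rot: [180.0, 0.2, 180.0]
ft_force: [-0.2, -0.1, -0.4]
opening: 0.0007
grasp_force: 0.0
```

Request:
servo_tool(increments=[[0.03, -0.2, 0, 0, 255], [0.06, -0.4, 0, 0, 255], [0.09, -0.6, 0, 0, 255], [0.12, -0.8, 0, 0, 255], [0.12, -1, 0, 0, 255]])

```text
time: 5.62
eef_pos: [0.6478, 0.0952, 0.1286]
tcp_rot: [-180.0, -0.1, 180.0]
ft_force: [0.3, -0.1, 0.2]
opening: 0.0002
grasp_force: 0.0
```

Request:
servo_tool(increments=[[0.03, -0.2, 0, 0, 255], [0.06, -0.4, 0, 0, 255], [0.09, -0.7, 0, 0, 255], [0.1, -0.97, 0, 0, 255], [0.1, -0.97, 0, 0, 255]])

```text
time: 6.03
eef_pos: [0.6382, -0.0058, 0.1287]
tcp_rot: [-179.9, -0.1, 179.8]
ft_force: [-0.7, -0.8, 0.3]
opening: 0.0006
grasp_force: 0.0
```

Request:
servo_tool(increments=[[0, 0, 0.2, 0, 255], [0, 0, 0.4, 0, 255], [0, 0, 0.5, 0, 255], [0, 0, 0.6, 0, 255], [0, 0, 0.6, 0, 255]])

```text
time: 6.45
eef_pos: [0.6369, -0.0004, 0.0666]
tcp_rot: [180.0, -0.3, 180.0]
ft_force: [-0.4, -0.5, -0.2]
opening: 0.0005
grasp_force: 0.0
```

Request:
servo_tool(increments=[[0, 0, 0.05, 0, 255], [0, 0, 0.1, 0, 255], [0, 0, 0.14, 0, 255], [0, 0, 0.14, 0, 255], [0, 0, 0.14, 0, 255]])

```text
time: 6.87
eef_pos: [0.6394, -0.0009, 0.0563]
tcp_rot: [180.0, 0.1, 180.0]
ft_force: [-0.9, 1.2, 2.3]
opening: 0.0005
grasp_force: 1.3
```

Request:
servo_tool(increments=[[0, 0, 0.02, 0, 255], [0, 0, 0.04, 0, 255], [0, 0, 0.06, 0, 255], [0, 0, 0.06, 0, 255], [0, 0, 0.06, 0, 255]])

```text
time: 7.28
eef_pos: [0.6394, -0.001, 0.0499]
tcp_rot: [180.0, 0.1, 180.0]
ft_force: [0.7, 1.7, 4.3]
opening: 0.0005
grasp_force: 2.2
```

Request:
servo_tool(increments=[[0, 0, 0.02, 0, 255], [0, 0, 0.03, 0, 255], [0, 0, 0.04, 0, 255], [0, 0, 0.04, 0, 255], [0, 0, 0.04, 0, 255]])

```text
time: 7.7
eef_pos: [0.6395, -0.001, 0.0461]
tcp_rot: [-180.0, 0.1, 180.0]
ft_force: [0.5, 2.0, 6.4]
opening: 0.0007
grasp_force: 2.7
```

The middle leaf is weak (4.3 N at 12 mm). I'll seat it firmly, then go to the right one.

Request:
servo_tool(increments=[[0, 0, 0.02, 0, 255], [0, 0, 0.03, 0, 255], [0, 0, 0.04, 0, 255], [0, 0, 0.04, 0, 255], [0, 0, 0.04, 0, 255]])

```text
time: 8.12
eef_pos: [0.6399, -0.001, 0.0445]
tcp_rot: [-180.0, 0.1, 180.0]
ft_force: [-6.2, 1.3, 18.6]
opening: 0.0007
grasp_force: 9.9
```

Request:
servo_tool(increments=[[0, 0, -0.2, 0, 255], [0, 0, -0.4, 0, 255], [0, 0, -0.6, 0, 255], [0, 0, -0.8, 0, 255], [0, 0, -0.9, 0, 255]])

```text
time: 8.53
eef_pos: [0.6394, -0.0015, 0.1335]
tcp_rot: [-180.0, 0.1, 180.0]
ft_force: [0.5, -0.1, 0.8]
opening: 0.0003
grasp_force: 0.0
```

Request:
servo_tool(increments=[[-0.04, -0.2, 0, 0, 255], [-0.08, -0.4, 0, 0, 255], [-0.12, -0.6, 0, 0, 255], [-0.16, -0.8, 0, 0, 255], [-0.2, -1, 0, 0, 255]])

```text
time: 8.95
eef_pos: [0.658, -0.1019, 0.1301]
tcp_rot: [180.0, -0.1, 180.0]
ft_force: [0.3, -0.0, -0.0]
opening: 0.0005
grasp_force: 0.0
```

Request:
servo_tool(increments=[[-0.04, -0.25, 0, 0, 255], [-0.08, -0.5, 0, 0, 255], [-0.12, -0.8, 0, 0, 255], [-0.16, -1, 0, 0, 255], [-0.16, -1, 0, 0, 255]])

```text
time: 9.37
eef_pos: [0.674, -0.2057, 0.13]
tcp_rot: [-179.9, -0.1, 179.8]
ft_force: [-0.8, -0.9, 0.8]
opening: 0.0004
grasp_force: 0.0
```

Request:
servo_tool(increments=[[0, -0.08, 0.2, 0, 255], [0, -0.08, 0.4, 0, 255], [0, -0.08, 0.5, 0, 255], [0, -0.08, 0.6, 0, 255], [0, -0.08, 0.6, 0, 255]])

```text
time: 9.78
eef_pos: [0.6728, -0.2076, 0.0681]
tcp_rot: [179.9, -0.3, -180.0]
ft_force: [-0.7, 0.4, 0.1]
opening: 0.0009
grasp_force: 0.0
```

Request:
servo_tool(increments=[[0, 0, 0.05, 0, 255], [0, 0, 0.1, 0, 255], [0, 0, 0.15, 0, 255], [0, 0, 0.15, 0, 255], [0, 0, 0.15, 0, 255]])

```text
time: 10.2
eef_pos: [0.6755, -0.209, 0.0579]
tcp_rot: [-180.0, 0.1, 180.0]
ft_force: [-1.4, 2.2, 5.9]
opening: 0.0003
grasp_force: 2.8
```

Request:
servo_tool(increments=[[0, 0, 0.02, 0, 255], [0, 0, 0.04, 0, 255], [0, 0, 0.06, 0, 255], [0, 0, 0.06, 0, 255], [0, 0, 0.06, 0, 255]])

```text
time: 10.62
eef_pos: [0.6754, -0.209, 0.0527]
tcp_rot: [-180.0, 0.1, 180.0]
ft_force: [-3.4, 1.8, 9.0]
opening: 0.0003
grasp_force: 4.7
```

Request:
servo_tool(increments=[[0, 0, 0.02, 0, 255], [0, 0, 0.04, 0, 255], [0, 0, 0.05, 0, 255], [0, 0, 0.05, 0, 255], [0, 0, 0.05, 0, 255]])

```text
time: 11.03
eef_pos: [0.6755, -0.2091, 0.0484]
tcp_rot: [-180.0, 0.1, 180.0]
ft_force: [-5.5, 3.4, 11.4]
opening: 0.0004
grasp_force: 6.2
```

Request:
servo_tool(increments=[[0, 0, 0.02, 0, 255], [0, 0, 0.03, 0, 255], [0, 0, 0.04, 0, 255], [0, 0, 0.04, 0, 255], [0, 0, 0.04, 0, 255]])

```text
time: 11.45
eef_pos: [0.6757, -0.2091, 0.0454]
tcp_rot: [-180.0, 0.1, 180.0]
ft_force: [-7.4, 3.8, 15.8]
opening: 0.0004
grasp_force: 8.6
```

Request:
servo_tool(increments=[[0, 0, 0.02, 0, 255], [0, 0, 0.03, 0, 255], [0, 0, 0.03, 0, 255], [0, 0, 0.03, 0, 255], [0, 0, 0.03, 0, 255]])

```text
time: 11.87
eef_pos: [0.6759, -0.2091, 0.0448]
tcp_rot: [-179.9, 0.1, -180.0]
ft_force: [-14.0, 4.8, 27.8]
opening: 0.0004
grasp_force: 14.9
```

Request:
servo_tool(increments=[[0, 0, -0.2, 0, 255], [0, 0, -0.4, 0, 255], [0, 0, -0.6, 0, 255], [0, 0, -0.8, 0, 255], [0, 0, -1, 0, 255]])

```text
time: 12.28
eef_pos: [0.6749, -0.209, 0.1399]
tcp_rot: [-180.0, 0.0, 180.0]
ft_force: [0.4, -0.0, 0.0]
opening: 0.0003
grasp_force: 0.0
```

Request:
servo_tool(increments=[[0, 0, -0.1, 0, 255], [0, 0, -0.2, 0, 255], [0, 0, -0.3, 0, 255], [0, 0, -0.4, 0, 255], [0, 0, -0.4, 0, 255]])

```text
time: 12.7
eef_pos: [0.6756, -0.2094, 0.1807]
tcp_rot: [-179.9, 0.1, 180.0]
ft_force: [0.7, -0.6, 0.9]
opening: 0.0003
grasp_force: 0.0
```

Request:
servo_tool(increments=[[0.2, 0.16, 0, 0, 255], [0.4, 0.32, 0, 0, 255], [0.6, 0.48, 0, 0, 255], [0.8, 0.64, 0, 0, 255], [0.95, 0.78, 0, 0, 255]])

```text
time: 13.12
eef_pos: [0.5777, -0.1299, 0.1772]
tcp_rot: [180.0, -0.1, 180.0]
ft_force: [-0.3, 0.8, -0.6]
opening: 0.0006
grasp_force: 0.0
```

Request:
servo_tool(increments=[[0.2, 0.16, 0, 0, 255], [0.4, 0.32, 0, 0, 255], [0.6, 0.48, 0, 0, 255], [0.8, 0.64, 0, 0, 255], [0.95, 0.78, 0, 0, 255]])

```text
time: 13.53
eef_pos: [0.4828, -0.0519, 0.1775]
tcp_rot: [180.0, -0.1, 180.0]
ft_force: [-0.1, 1.1, 0.7]
opening: 0.0004
grasp_force: 0.0
```

Request:
servo_tool(increments=[[0.2, 0.16, 0, 0.05, 255], [0.4, 0.32, 0, 0.1, 255], [0.6, 0.48, 0, 0.16, 255], [0.8, 0.64, 0, 0.16, 255], [0.95, 0.78, 0, 0.16, 255]])

```text
time: 13.95
eef_pos: [0.3879, 0.0259, 0.1776]
tcp_rot: [180.0, -0.1, 172.8]
ft_force: [0.7, -0.2, 0.3]
opening: 0.0005
grasp_force: 0.0
```

Request:
servo_tool(increments=[[0, 0, 0, 0, 255], [0, 0, 0, 0, 255], [0, 0, 0, 0, 255], [0, 0, 0, 0, 255], [0, 0, 0, 0, 255]])

```text
time: 14.37
eef_pos: [0.3903, 0.0245, 0.1785]
tcp_rot: [-180.0, -0.0, 172.7]
ft_force: [0.6, -0.2, -0.2]
opening: 0.0004
grasp_force: 0.0
```

Request:
servo_tool(increments=[[0, 0.02, 0.2, 0, 255], [0, 0.02, 0.4, 0, 255], [0, 0.02, 0.6, 0, 255], [0, 0.02, 0.8, 0, 255], [0, 0.02, 0.93, 0, 255]])

```text
time: 14.78
eef_pos: [0.3893, 0.0267, 0.0835]
tcp_rot: [-180.0, -0.1, 172.7]
ft_force: [0.4, -0.6, 0.3]
opening: 0.0003
grasp_force: 0.0
```

Request:
servo_tool(increments=[[-0.06, 0, 0, 0, 255], [-0.12, 0, 0, 0, 255], [-0.18, 0, 0, 0, 255], [-0.24, 0, 0, 0, 255], [-0.3, 0, 0, 0, 255]])

```text
time: 15.2
eef_pos: [0.4217, 0.0229, 0.0867]
tcp_rot: [-180.0, 0.1, 172.8]
ft_force: [-0.1, -0.1, -0.3]
opening: 0.0003
grasp_force: 0.0
```

Request:
servo_tool(increments=[[-0.04, 0, 0, 0, 255], [-0.08, 0, 0, 0, 255], [-0.12, 0, 0, 0, 255], [-0.16, 0, 0, 0, 255], [-0.2, 0, 0, 0, 255]])

```text
time: 15.62
eef_pos: [0.44, 0.0208, 0.0856]
tcp_rot: [-180.0, -0.0, 172.8]
ft_force: [-0.8, 1.0, 2.0]
opening: 0.0001
grasp_force: 0.6
```

Run:
```python
from h import *
o=get_obs();print(o["eef_pos"],o["ft_force"])
cv2.imwrite("pics/push1.png",cv2.resize(snapshot("side")[140:290,150:350],None,fx=4,fy=4)[:,:,::-1])
```

```text
[0.439967   0.02076748 0.08558897] [-0.80777414  0.99861159  1.96582148]
```

View pics/push1.png

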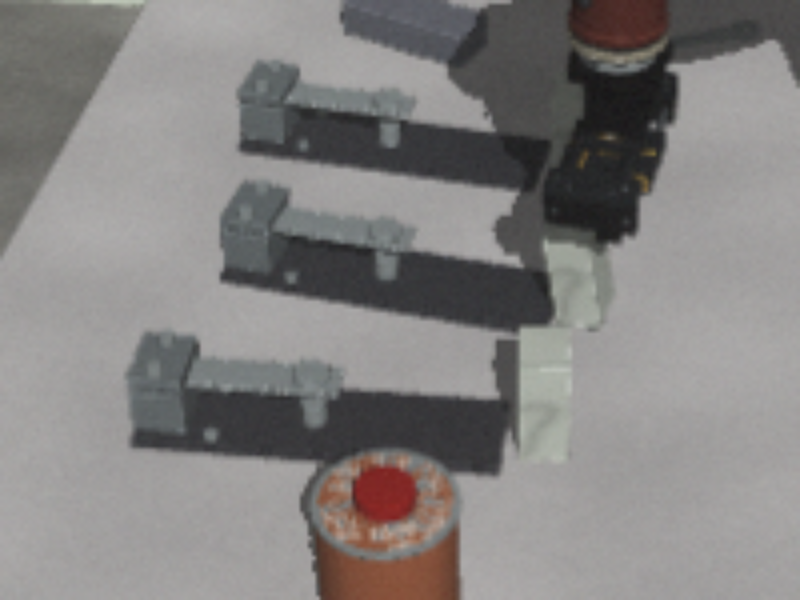

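The middle block is starting to tilt against the plate, and the left block and leaves are undisturbed. I'll keep pushing.

Request:
servo_tool(increments=[[-0.05, 0, 0, 0, 255], [-0.1, 0, 0, 0, 255], [-0.15, 0, 0, 0, 255], [-0.2, 0, 0, 0, 255], [-0.25, 0, 0, 0, 255]])

```text
time: 16.08
eef_pos: [0.4652, 0.0175, 0.0856]
tcp_rot: [180.0, 0.0, 172.8]
ft_force: [-0.7, -0.3, -0.6]
opening: 0.0005
grasp_force: 0.0
```

Request:
servo_tool(increments=[[-0.04, 0, 0, 0, 255], [-0.08, 0, 0, 0, 255], [-0.12, 0, 0, 0, 255], [-0.16, 0, 0, 0, 255], [-0.2, 0, 0, 0, 255]])

```text
time: 16.5
eef_pos: [0.4847, 0.0151, 0.0855]
tcp_rot: [-180.0, -0.0, 172.8]
ft_force: [-0.2, -0.4, -0.5]
opening: 0.0005
grasp_force: 0.0
```

Run:
```python
from h import *
o=get_obs();print(o["eef_pos"],o["ft_force"])
cv2.imwrite("pics/push2.png",cv2.resize(snapshot("side")[140:290,150:350],None,fx=4,fy=4)[:,:,::-1])
```

```text
[0.48468545 0.01506259 0.08550936] [-0.1547524  -0.37017614 -0.54452033]
```

View pics/push2.png

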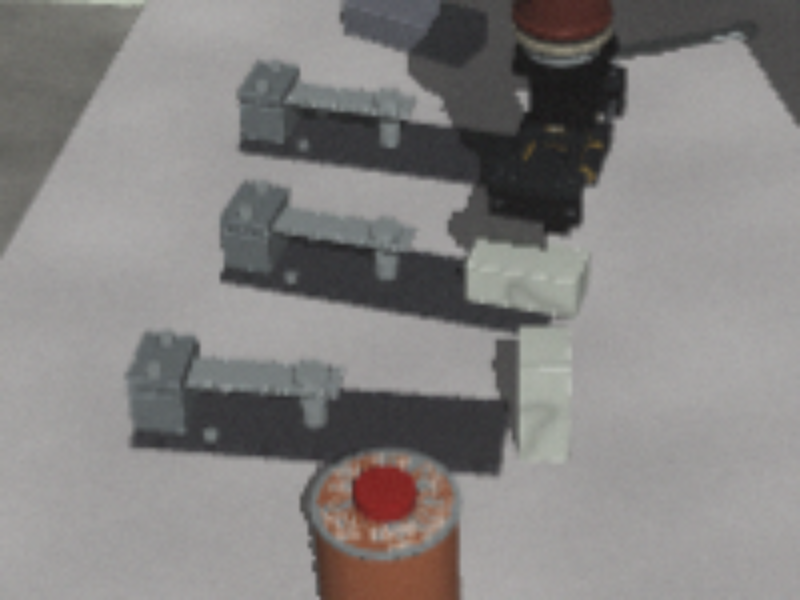

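The block has toppled onto the middle plate but overhangs its near end. I'll back off and measure.

Request:
servo_tool(increments=[[0, 0, -0.2, 0, 255], [0, 0, -0.4, 0, 255], [0.2, 0, -0.5, 0, 255], [0.4, 0, -0.5, 0, 255], [0.6, 0, -0.5, 0, 255]])

```text
time: 16.97
eef_pos: [0.4249, 0.0226, 0.1365]
tcp_rot: [-180.0, 0.1, 172.8]
ft_force: [0.3, -0.6, 0.1]
opening: 0.0004
grasp_force: 0.0
```

Request:
servo_tool(increments=[[0.2, 0, 0, 0, 255], [0.4, 0, 0, 0, 255], [0.6, 0, 0, 0, 255], [0.7, 0, 0, 0, 255], [0.7, 0, 0, 0, 255]])

```text
time: 17.38
eef_pos: [0.3537, 0.0318, 0.1352]
tcp_rot: [180.0, -0.0, 172.8]
ft_force: [0.9, -0.1, -0.3]
opening: 0.0008
grasp_force: 0.0
```

Run:
```python
from h import *
o=get_obs();print(o["eef_pos"],o["ft_force"])
a=snapshot("top")[180:260,160:360];b=snapshot("side")[190:240,220:320]
im=np.zeros((600,800,3),np.uint8);im[:320]=cv2.resize(a,None,fx=4,fy=4,interpolation=cv2.INTER_CUBIC);im[325:575,:500]=cv2.resize(b,None,fx=5,fy=5,interpolation=cv2.INTER_CUBIC)
cv2.imwrite("pics/after.png",im[:,:,::-1])
```

```text
[0.3537454  0.03179179 0.13520347] [ 0.87273135 -0.13966678 -0.27546718]
```

View pics/after.png

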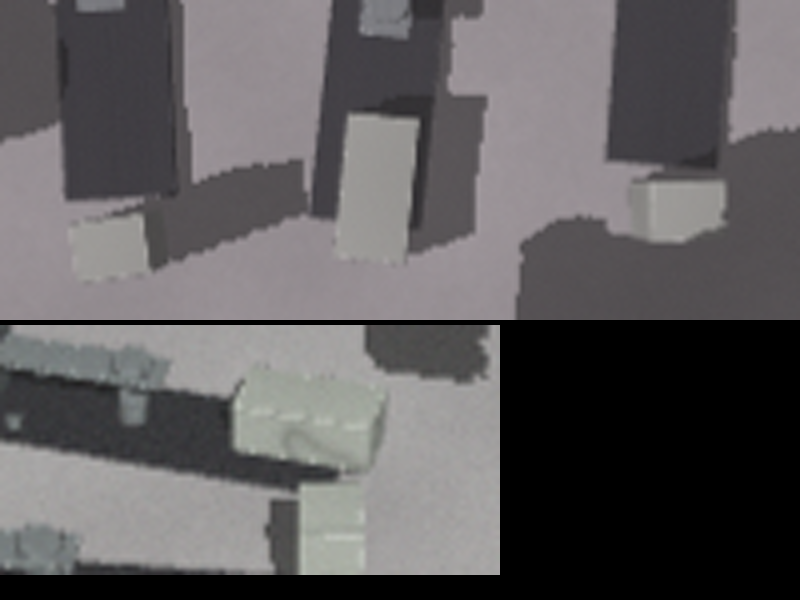

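The top view shows the middle block flat, with corners at crop (347,113), (417,120), (405,263) and (336,257). The other two blocks are where they were.

Run:
```python
from h import *
B=ray("top",np.array([[347,113],[417,120],[405,263],[336,257]])/4+[159.625,179.625],.05)[:,:2]
a=np.radians(-7);u=np.array([np.cos(a),np.sin(a)]);m=np.array([.4863,.0187])
c=B.mean(0);print(B.round(3),np.linalg.norm(B-np.roll(B,1,0),axis=1),c,(c-m)@u-.15,(c-m)@[-u[1],u[0]])
```

```text
[[ 0.562  0.03 ]
 [ 0.556 -0.018]
 [ 0.458 -0.008]
 [ 0.463  0.039]] [0.0989973  0.04837301 0.09835025 0.04745337] [0.50958811 0.01068833] -0.1259090959281354 -0.005113845856753489
```

The toppled block's centre is at unit x = -0.126 and y = -0.005. It lies flat and well supported, and the arm is clear, so I'm handing in.

```bash
python3 -c "from rig import *;print(job_done())"
```

```text
the job is handed in; nothing more can be done
None
```

The middle unit's leaf is the weak one (4.3 N at 12 mm of travel, where the other two took 9–11 N); its block now lies flat on its base plate, the other two blocks stand where they were, and the job is handed in.

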